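# Recharge the vacuum foot of a tube-carrier stand

## Task

Of the two tube-carrier stands on the bench, one has lost its vacuum: its steel indicator pin has sunk into the square housing. Push that stand's black pump plunger down from above with the fingertips, letting it spring back up each time, again and again until the indicator pin has popped fully out; then leave the plunger up. Do not press the other stand's plunger, do not touch or pull either pin, and do not lift or shift anything standing about.

Things in the scene. Friction and masses are not known exactly. Their poses are not given: they have to be found in the camera images.
- flat_stand: Fixed aluminium stand, base 140 (x) x 84 (y) x 18 mm; origin under the base centre, -x its front, y its left seen from the robot. In its frame: plunger axis at (+36, +20) mm, indicator housing (36 mm square, top 55 mm high) at (-36, +20), a loose tube carrier (top 76 mm high) along x in a pocket at y = -24. This is the stand whose indicator pin has sunk; either stand may be the left one.
- flat_stand_plunger_top (a point): Centre of the flat top of the sunk-pin stand's pump plunger: a black mushroom head 34 mm wide and 10 mm thick on a 12 mm upright rod; 110 mm above the bench when up, 88 mm when fully down. 
- flat_stand_plunger (a joint): Plunger travel: 0 = up, 0.022 m = fully down on its stop. A spring (4 N at the top, 8 N at the bottom, up to 13 N in a brisk stroke) lifts it within half a second. Each full stroke with a return to the top ratchets the pin out by about 7 mm; the pin does not sink back, and strokes under about 18 mm may gain nothing.
- flat_stand_indicator (a joint): How far the indicator pin has come out: starts at 0 to 0.010 m, climbs about 7 mm a full stroke (the first gains 1 to 9 mm), and past about 0.028 m a detent pops it to 0.032 m = fully out, where it stays and further strokes do nothing. Takes 3 or 4 full strokes.
- flat_stand_pin: Indicator pin of that stand: level steel pin 12 mm thick with a 17 mm cap, sliding out to the stand's front (-x) from the square grey housing, its axis 36 mm above the bench; body origin at the centre of its front face.
- flat_stand_pin_tip (a point): Centre of that pin's front face: in the stand's frame at x = -62.5 mm when wholly sunk (cap against its collar), -94.5 mm when fully out; y = +20, z = 36 mm.
- ready_stand: Fixed aluminium stand, base 140 (x) x 84 (y) x 18 mm; origin under the base centre, -x its front, y its left seen from the robot. In its frame: plunger axis at (+36, +20) mm, indicator housing (36 mm square, top 55 mm high) at (-36, +20), a loose tube carrier (top 76 mm high) along x in a pocket at y = -24. This is the stand that is already charged (pin fully out).
- ready_stand_plunger_top (a point): Centre of the flat top of the charged stand's pump plunger: a black mushroom head 34 mm wide and 10 mm thick on a 12 mm upright rod; 110 mm above the bench when up, 88 mm when fully down. 
- ready_stand_plunger (a joint): Plunger travel: 0 = up, 0.022 m = fully down on its stop. A spring (4 N at the top, 8 N at the bottom, up to 13 N in a brisk stroke) lifts it within half a second. Not to be pressed.
- ready_stand_pin: Indicator pin of the charged stand, same shape, fixed fully out (front face at x = -94.5 mm in its stand's frame); origin at the centre of its front face.
- carrier_a: Grey-brown tube carrier 19 x 108 x 58 mm, loose in the pocket of the sunk-pin stand; origin at its underside centre, long side along the stand's x.
- carrier_b: Same tube carrier, loose in the pocket of the charged stand.
- bottle_small: Reagent bottle 40 x 40 x 85 mm with orange cap, loose; origin at its underside centre.
- bottle_large: White reagent bottle 52 x 52 x 110 mm, loose; origin at its underside centre.
- lab_timer: Flat lab timer 66 x 66 x 20 mm, loose; origin at its underside centre.
- tape_roll: Roll of tape 96 mm across, 25 mm high, loose; origin at its underside centre.
- pen: White pen with red cap, 135 x 17 mm, lying loose; origin at its underside centre.
- tweezers: Steel tweezers 124 x 14 x 10 mm, lying loose; origin at its underside centre.

How it is judged:
By the outcome, as a careful person would: the job done as asked, in the order asked, and still so for the second after the job is handed in, with the robot touching nothing.
It also fails if it takes over 40 s, if anything falls off the work surface, if the arm or the gripper's body presses on something with over 40 N, if the wrist force passes 120 N, or if a joint passes its speed limit or range.

## Robot

A 6-joint arm with a two-finger parallel gripper is mounted at the origin on a cart in front of the work surface, level with it; the furniture and walls round the work are solid. World frame = base frame: x ahead of the robot, y to its left, z up, the work surface at z = 0. Lengths are in m, angles in rad, forces in N, time in s.
With the tool pointing down it reaches from about 0.375 to 0.975 m from the base axis. Payload 3.8 kg.
Tool frame: the origin (TCP) lies on the centre line of the jaws, within the pads' length; the fingertips stand env.finger_overhang ahead of it and the grasp point (between the pads) is the TCP (env.finger_overhang is the distance from the TCP to the fingertips, in m); z points along the fingers, y is the direction in which the jaws open and shut (so a half turn about z gives the same grasp; the last joint's range is limited). The gripper opens to 85 mm and grips with 20 to 120 N. Pads are 22 mm wide; open, the fingers measure 114 mm over their backs; the gripper's body (76 mm by 85 mm) begins 54 mm behind the grasp point. The pads swing forward as they close: fully open they stand 13 mm farther back than shut.
Start: joints at [1.264, 0.264, 1.604, -0, 1.274, -0.037], TCP at [0.18, 0.651, 0.25] pointing down, gripper open.
Joint ranges: [-2.63, 2.63], [-0.94, 2.18], [0.31, 2.57], [-1.31, 4.45], [0, 2.66], [-2.55, 2.55]. Speed limits (rad/s): [2.57, 2.57, 3.14, 3.14, 3.14, 3.14].

## Interface

Orientations are given as a unit quaternion [w, x, y, z].
In Python, from bench import env gives the robot as it stands.
- The arm moves only by the shell command python3 -m jog 'ROWS' [FORCE]. ROWS is JSON, a list of rows, each a list of 3 entries, a list of its own where there are three numbers: the shift along the world's x, y, z in m, then the turn, a rotation vector about the world's x, y, z in rad, then the gripper command: -1 is fully open, 1 is shut, values between are in proportion. A call has 1 to 8 rows; each row shifts and turns the pose as measured when the row begins; what a row does not reach is not made up. A row lasts 1/10 s, in which the tool goes at most 50 mm and 8.59 degrees, less where a joint would pass 70% of its speed; a pose out of reach is approached as far as the arm can. A call with a gripper value outside its range is refused whole. The fingers move at their own pace and stop on an object; FORCE is the grip in N (left out, the last holds). Time passes only in rows, so rows that do not move let the fingers close. It gives the time, the measured TCP pose, the force and the opening at its end, in the units of the state.
- env.sense(): the state, without advancing time (a new reading comes with each control period).
- env.capture(name): name is "side" or "top"; returns the picture (384x512x3 uint8, red, green, blue); there is no depth.
- env.camera_info(name): a dict with "fx", "fy", "cx", "cy" (pixels), "extrinsics" (4x4, takes a point from world to camera coordinates). Camera axes: x right, y up, looking along -z (the intrinsics and any distortion apply to the point x, -y, -z); pixel columns grow to the right and rows downward; lengths in m; the calibration is good to about 2 mm. A picture is of the moment at which its call begins. camera_info takes no time and is no camera call.
- env.finish_job(): hands the job in, once; it reports no verdict.
Trained networks look in the newest picture that a camera, given by its name, has taken for a name from the list of things; names that differ only in an ending like _2 or _b are one class to them, and where a whole thing is asked for, a point or a joint stands for the part that bears it (a point fixed in the world has none). Each returns a list of dicts, best first, with "confidence" (0 to 1); they miss things now and then, are a little off and sometimes report something else, mostly with a low value. They report only what shows in the picture. A call takes as long as a camera call.
- env.look_for(camera, target): "pixel" ([column, row] in pixels, amid what is visible of it).
The state is a dict: "clock": time; "qpos": joint angles; "qvel": joint speeds; "joint_torque": joint torques, N m; "ee_pos": TCP position; "tool_rot": TCP orientation; "contact_force": force on the tool from outside, world axes, zero at the start; "wrist_torque": the same for the moment, N m; "grip_width": opening from 0.0 (shut) to 1.0 (fully open).
Only numpy, scipy, OpenCV 4.12 (cv2) and the standard library are available. Lean on these libraries where they do the work, as an engineer would, in place of code of your own. Each camera call takes 0.05 s, during which the arm holds its last target.

## Working session

There is one attempt and no reset: what is moved stays moved. The work goes in short steps, Python scripts to look and compute and a shell command to move; the robot and the scene stay as the last step left them, time stands still between calls to the robot, and variables do not carry over. Pictures are saved under pics/ and viewed, and the job is handed in when it is done.

```bash
mkdir -p pics; python3 - <<'E'
from bench import env
import cv2
for n in("top","side"):
    cv2.imwrite(f"pics/{n}0.png",cv2.resize(env.capture(n)[:,:,::-1],(800,600),interpolation=cv2.INTER_CUBIC))
    i=env.camera_info(n);print(n,i)
    for t in("flat_stand","flat_stand_plunger_top","flat_stand_pin_tip","ready_stand","flat_stand_pin"):
        print(t,[(d['pixel'],round(d['confidence'],2)) for d in env.look_for(n,t)])
print(env.sense(),env.finger_overhang)
E
```

```text
top {'fx': 395.3204416674023, 'fy': 395.3204416674023, 'cx': 253.36313493636877, 'cy': 198.2008027696758, 'extrinsics': array([[-0.00344973, -0.99980176, -0.01960946,  0.16264283],
       [ 0.99033118, -0.00613522,  0.13858754, -0.56013652],
       [-0.13868038, -0.01894177,  0.99015603, -1.02547533],
       [ 0.        ,  0.        ,  0.        ,  1.        ]])}
flat_stand []
flat_stand_plunger_top [([288.0, 203.9], 0.6), ([182.0, 242.2], 0.16)]
flat_stand_pin_tip []
ready_stand [([339.3, 210.1], 0.93)]
flat_stand_pin []
side {'fx': 443.09068151604697, 'fy': 443.09068151604697, 'cx': 258.0280110006619, 'cy': 192.7210820997593, 'extrinsics': array([[-0.99814742, -0.05917748, -0.01413344,  0.58420793],
       [ 0.02923133, -0.67017014,  0.74163165,  0.0047387 ],
       [-0.0533597 ,  0.73984458,  0.67065844, -1.26594623],
       [ 0.        ,  0.        ,  0.        ,  1.        ]])}
flat_stand [([209.4, 244.1], 0.2)]
flat_stand_plunger_top []
flat_stand_pin_tip []
ready_stand [([272.5, 156.6], 0.75)]
flat_stand_pin []
{'clock': 0.6, 'qpos': array([ 1.26410870e+00,  2.63875938e-01,  1.60398462e+00, -9.16782085e-06,
        1.27368840e+00, -3.68848731e-02]), 'qvel': array([-0.00134785, -0.00121149, -0.00214659, -0.00082251, -0.00124739,
        0.00217243]), 'joint_torque': array([ 4.33964469e-04, -5.14639342e+01, -3.67459238e+01, -7.13276606e-06,
        1.18389602e-03, -4.62216036e-06]), 'ee_pos': array([0.17991203, 0.65058834, 0.25030427]), 'tool_rot': array([8.05300507e-06, 1.34491254e-01, 9.90914780e-01, 2.07752058e-05]), 'contact_force': array([ 0.43383898,  0.87177046, -0.30873788]), 'wrist_torque': array([ 0.01367188,  0.00784286, -0.03785924]), 'grip_width': 1.0039878965200806} 0.019
```

View pics/top0.png

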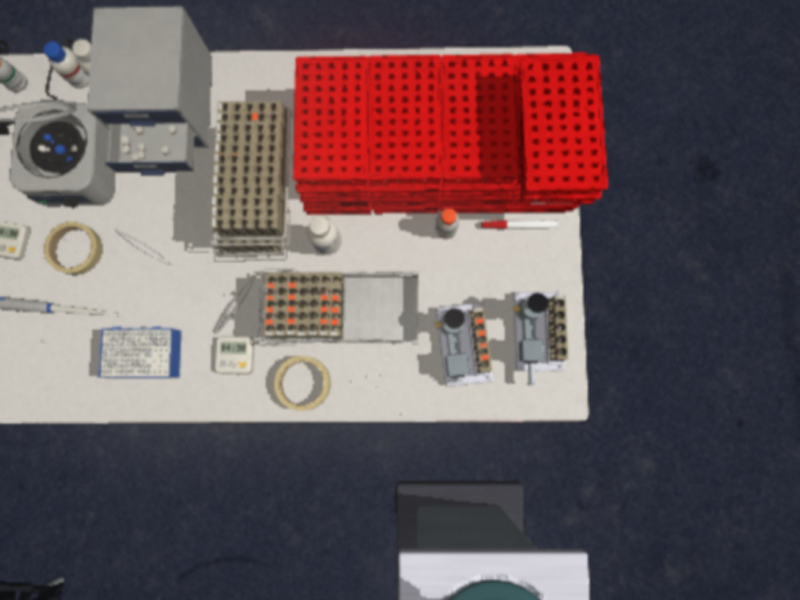

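View pics/side0.png

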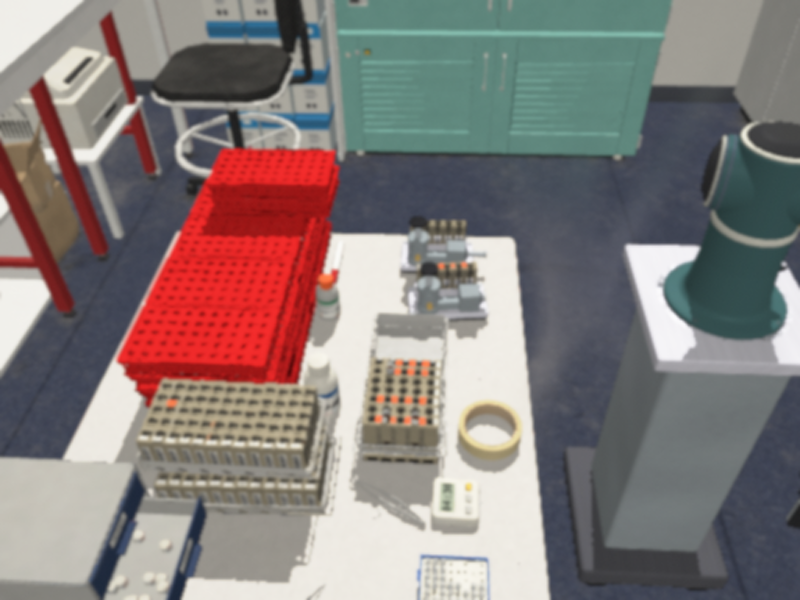

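The top view shows two stands. The right one (530,340) has its pin out at the front (530,375). The left one (460,340) shows no pin, so it is the sunk stand, with its plunger at about (454,318). I'll zoom in to confirm and localise.

```bash
cat > h.py <<'E'
import numpy as np
from bench import env
def ray(n,px):
    i=env.camera_info(n);E=i['extrinsics'];R=E[:3,:3];t=E[:3,3]
    d=np.array([(px[0]-i['cx'])/i['fx'],-(px[1]-i['cy'])/i['fy'],-1.])
    return -R.T@t,R.T@d
def atz(n,px,z):
    c,d=ray(n,px);return c+d*(z-c[2])/d[2]
def proj(n,p):
    i=env.camera_info(n);E=i['extrinsics'];q=E[:3,:3]@np.array(p)+E[:3,3]
    return [i['fx']*q[0]/-q[2]+i['cx'],i['fy']*-q[1]/-q[2]+i['cy']]
E
python3 - <<'E'
from bench import env
import cv2
a=env.capture("top")[180:255,270:370,::-1];b=env.capture("side")[130:210,250:320,::-1]
cv2.imwrite("pics/t1.png",cv2.resize(a,None,fx=8,fy=8,interpolation=cv2.INTER_CUBIC))
cv2.imwrite("pics/s1.png",cv2.resize(b,None,fx=7,fy=7,interpolation=cv2.INTER_CUBIC))
E
```

```text
(no output)
```

View pics/t1.png

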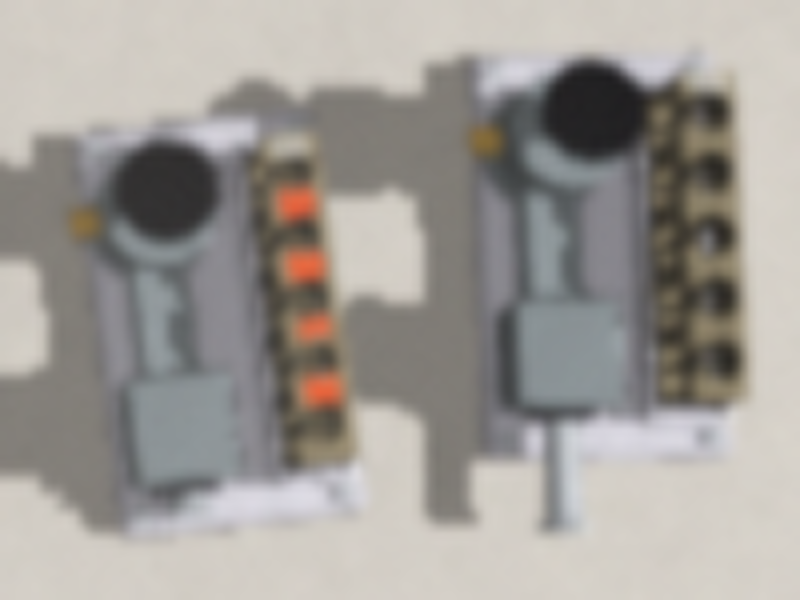

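View pics/s1.png

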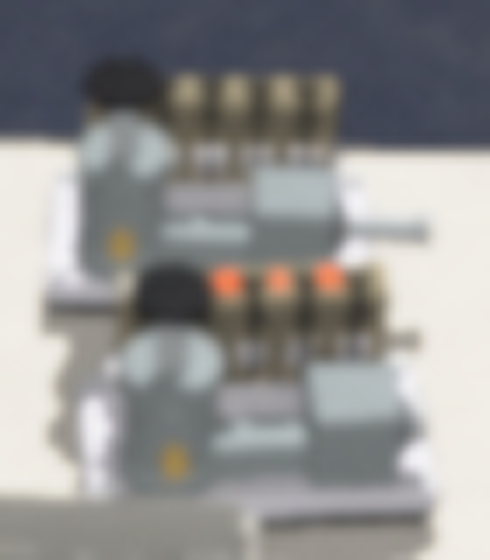

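Zooms confirm this. The left stand shows only a stub at its housing, while the right stand's pin is out. The target head is at t1 (166,190) and s1 (172,285).

```bash
python3 - <<'E'
from h import *
print(atz("top",(270+166/8-.45,180+190/8-.45),.11))
print(atz("top",(270+595/8-.45,180+108/8-.45),.11), "other")
print(atz("side",(250+172/7-.45,130+285/7-.45),.11))
print(atz("top",(270+187/8-.45,180+428/8-.45),.055),"housing")
from scipy.spatial.transform import Rotation as R
q=env.sense()['tool_rot'];print(R.from_quat(np.r_[q[1:],q[0]]).as_matrix().round(3))
E
```

```text
[0.53769467 0.06592119 0.11      ]
[ 0.56285279 -0.06902112  0.11      ] other
[0.53725654 0.06345773 0.11      ]
[0.46597471 0.05621944 0.055     ] housing
[[-0.964  0.267  0.   ]
 [ 0.267  0.964  0.   ]
 [-0.     0.    -1.   ]]
```

```bash
python3 -m jog '[[[0.024,-0.039,0],[0,0,0],1],[[0.024,-0.039,0],[0,0,0],1],[[0.024,-0.039,0],[0,0,0],1],[[0.024,-0.039,0],[0,0,0],1],[[0.024,-0.039,0],[0,0,0],1],[[0.024,-0.039,0],[0,0,0],1],[[0.024,-0.039,0],[0,0,0],1],[[0.024,-0.039,0],[0,0,0],1]]' 40
```

```text
clock: 1.5
ee_pos: [0.3735, 0.3326, 0.2508]
tool_rot: [0.001, 0.129, 0.992, 0.003]
contact_force: [1.2, -1.3, -0.4]
grip_width: 0.0
```

```bash
python3 -m jog '[[[0.024,-0.039,0],[0,0,0],1],[[0.024,-0.039,0],[0,0,0],1],[[0.024,-0.039,0],[0,0,0],1],[[0.024,-0.039,0],[0,0,0],1],[[0.024,-0.039,-0.02],[0,0,0],1],[[0.024,-0.039,-0.02],[0,0,0],1],[[0.018,-0.03,-0.02],[0,0,0],1],[[0,0,0],[0,0,0],1]]'
```

```text
clock: 2.3
ee_pos: [0.5429, 0.0548, 0.1953]
tool_rot: [0.008, 0.132, 0.991, 0.005]
contact_force: [-0.5, 1.6, -0.7]
grip_width: -0.002
```

```bash
python3 -m jog '[[[-0.005,0.01,-0.02],[0,0,0],1],[[0,0,-0.02],[0,0,0],1],[[0,0,-0.005],[0,0,0],1],[[0,0,0],[0,0,0],1]]'
python3 - <<'E'
from bench import env
import cv2
a=env.capture("top")[180:255,270:370,::-1];b=env.capture("side")[100:200,230:330,::-1]
cv2.imwrite("pics/t2.png",cv2.resize(a,None,fx=6,fy=6,interpolation=cv2.INTER_CUBIC))
cv2.imwrite("pics/s2.png",cv2.resize(b,None,fx=6,fy=6,interpolation=cv2.INTER_CUBIC))
E
```

```text
clock: 2.7
ee_pos: [0.5388, 0.0647, 0.1509]
tool_rot: [0.009, 0.134, 0.991, 0.005]
contact_force: [-0.3, -0.1, 0.6]
grip_width: 0.004
```

View pics/t2.png

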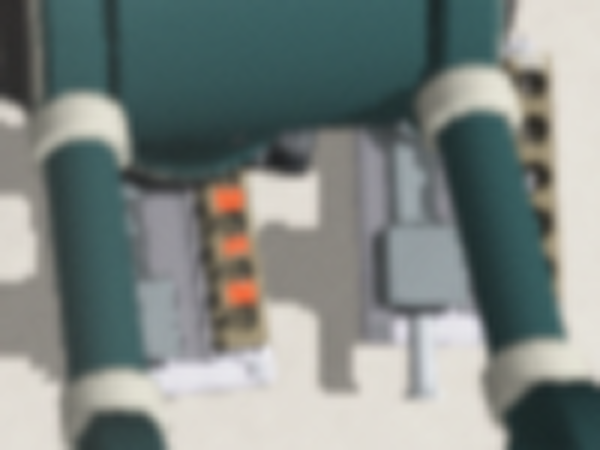

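View pics/s2.png

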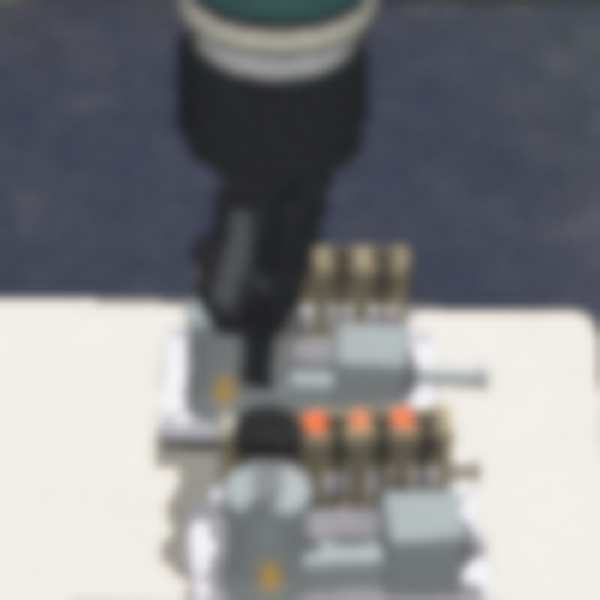

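The closed fingertip (s2 258,380) sits over the target head (s2 266,425). Now the first stroke.

```bash
python3 -m jog '[[[-0.002,0,-0.01],[0,0,0],1],[[0,0,-0.01],[0,0,0],1],[[0,0,-0.01],[0,0,0],1],[[0,0,-0.01],[0,0,0],1],[[0,0,-0.003],[0,0,0],1]]'
```

```text
clock: 3.3
ee_pos: [0.5406, 0.0656, 0.1124]
tool_rot: [0.014, 0.133, 0.991, 0.006]
contact_force: [-2.9, 0.0, 9.2]
grip_width: -0.001
```

```bash
python3 -m jog '[[[-0.001,0,-0.004],[0,0,0],1],[[0,0,-0.004],[0,0,0],1]]'; python3 -m jog '[[[0,0,-0.003],[0,0,0],1]]'
```

```text
clock: 3.5
ee_pos: [0.5408, 0.0656, 0.1068]
tool_rot: [0.014, 0.133, 0.991, 0.006]
contact_force: [-15.5, -1.1, 36.9]
grip_width: 0.001
clock: 3.6
ee_pos: [0.5408, 0.0656, 0.1068]
tool_rot: [0.014, 0.133, 0.991, 0.006]
contact_force: [-15.3, -1.9, 34.4]
grip_width: 0.004
```

Bottomed at TCP z 0.107 (force about 35 N). Now lift and let it spring back, recentring and fixing the small tilt.

```bash
python3 -m jog '[[[0,0,0.014],[0,0,0],1],[[0,0,0.014],[0,0,0],1],[[0,0,0.012],[0,0,0],1],[[-0.004,0,0],[0,0.028,0],1],[[0,0,0],[0,0,0],1],[[0,0,0],[0,0,0],1]]'
python3 - <<'E'
from bench import env
import cv2
a=env.capture("top")[200:275,270:370,::-1];b=env.capture("side")[100:200,230:330,::-1]
cv2.imwrite("pics/t3.png",cv2.resize(a,None,fx=6,fy=6,interpolation=cv2.INTER_CUBIC))
cv2.imwrite("pics/s3.png",cv2.resize(b,None,fx=6,fy=6,interpolation=cv2.INTER_CUBIC))
E
```

```text
clock: 4.2
ee_pos: [0.5372, 0.0656, 0.149]
tool_rot: [0.001, 0.133, 0.991, 0.005]
contact_force: [-0.0, -0.6, 0.2]
grip_width: -0.002
```

View pics/s3.png

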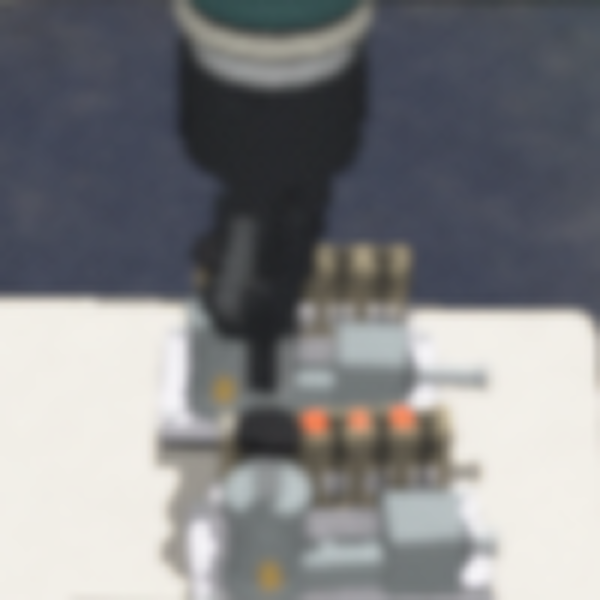

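View pics/t3.png

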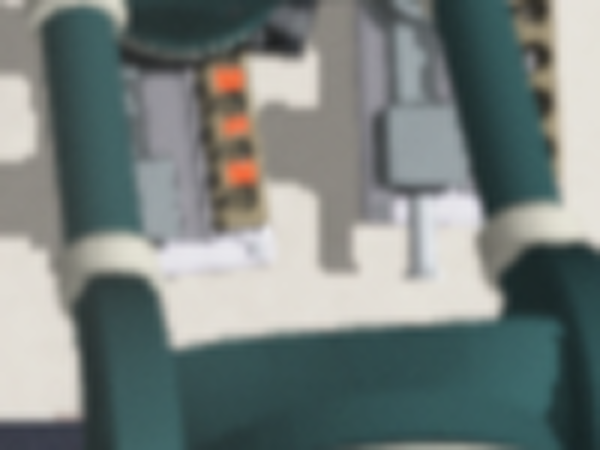

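The plunger is back up. The pin has advanced (cap now at s3 488,545, barely proud before). Second stroke.

```bash
python3 -m jog '[[[0,0,-0.012],[0,0,0],1],[[0,0,-0.012],[0,0,0],1],[[-0.001,0,-0.012],[0,0,0],1],[[0,0,-0.012],[0,0,0],1],[[0,0,-0.005],[0,0,0],1],[[0,0,-0.004],[0,0,0],1],[[0,0,-0.003],[0,0,0],1]]'
```

```text
clock: 5.0
ee_pos: [0.538, 0.0657, 0.1069]
tool_rot: [0.0, 0.132, 0.991, 0.004]
contact_force: [-7.7, -2.6, 19.5]
grip_width: -0.002
```

```bash
python3 -m jog '[[[0,0,0.014],[0,0,0],1],[[0,0,0.014],[0,0,0],1],[[0,0,0.014],[0,0,0],1],[[-0.003,0,0],[0,0.01,0],1],[[0,0,0],[0,0,0],1],[[0,0,0],[0,0,0],1]]'
python3 - <<'E'
from bench import env
import cv2
b=env.capture("side")[100:200,230:330,::-1]
cv2.imwrite("pics/s4.png",cv2.resize(b,None,fx=6,fy=6,interpolation=cv2.INTER_CUBIC))
E
```

```text
clock: 5.6
ee_pos: [0.5328, 0.0656, 0.1473]
tool_rot: [-0.007, 0.132, 0.991, 0.003]
contact_force: [-0.7, -1.0, 0.4]
grip_width: 0.001
```

View pics/s4.png

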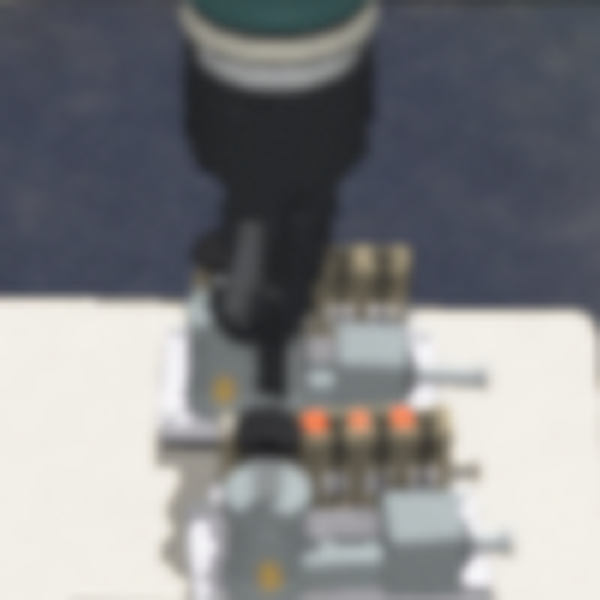

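The plunger is up. The pin cap is now at about (505,545), roughly half out. Third stroke.

```bash
python3 -m jog '[[[0.003,0,-0.01],[0,0,0],1],[[0,0,-0.012],[0,0,0],1],[[0,0,-0.012],[0,0,0],1],[[0,0,-0.012],[0,0,0],1],[[0,0,-0.005],[0,0,0],1],[[0,0,-0.004],[0,0,0],1],[[0,0,-0.004],[0,0,0],1]]'
```

```text
clock: 6.35
ee_pos: [0.537, 0.0656, 0.1068]
tool_rot: [-0.01, 0.132, 0.991, 0.002]
contact_force: [-12.8, -1.0, 32.3]
grip_width: -0.002
```

```bash
python3 -m jog '[[[0,0,0.014],[0,0,0],1],[[0,0,0.014],[0,0,0],1],[[0,0,0.014],[0,0,0],1],[[0,0,0],[0,0,0],1],[[0,0,0],[0,0,0],1],[[0,0,0],[0,0,0],1]]'
python3 - <<'E'
from bench import env
import cv2
b=env.capture("side")[100:200,230:330,::-1]
cv2.imwrite("pics/s5.png",cv2.resize(b,None,fx=6,fy=6,interpolation=cv2.INTER_CUBIC))
E
```

```text
clock: 6.95
ee_pos: [0.5354, 0.0655, 0.1472]
tool_rot: [-0.012, 0.132, 0.991, 0.002]
contact_force: [0.3, -0.0, -0.7]
grip_width: -0.003
```

View pics/s5.png

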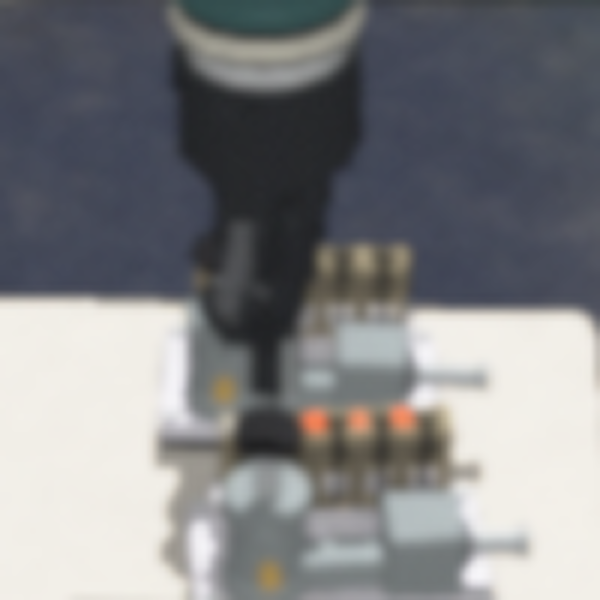

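The pin cap ends at (528,545), 60 px past the housing against about 76 px for the charged stand. Not fully out yet, so a fourth stroke.

```bash
python3 -m jog '[[[0.002,0,-0.01],[0,-0.02,0],1],[[0,0,-0.012],[0,0,0],1],[[0,0,-0.012],[0,0,0],1],[[0,0,-0.012],[0,0,0],1],[[0,0,-0.005],[0,0,0],1],[[0,0,-0.004],[0,0,0],1],[[0,0,-0.004],[0,0,0],1]]'
```

```text
clock: 7.7
ee_pos: [0.5382, 0.0656, 0.1069]
tool_rot: [-0.006, 0.131, 0.991, 0.002]
contact_force: [-10.9, -1.4, 28.4]
grip_width: 0.001
```

```bash
python3 -m jog '[[[0,0,0.014],[0,0,0],1],[[0,0,0.014],[0,0,0],1],[[0,0,0.014],[0,0,0],1],[[0,0,0],[0,0,0],1],[[0,0,0],[0,0,0],1],[[0,0,0],[0,0,0],1]]'
python3 - <<'E'
from bench import env
import cv2
b=env.capture("side")[100:200,230:330,::-1]
cv2.imwrite("pics/s6.png",cv2.resize(b,None,fx=6,fy=6,interpolation=cv2.INTER_CUBIC))
E
```

```text
clock: 8.3
ee_pos: [0.537, 0.0655, 0.1488]
tool_rot: [-0.007, 0.131, 0.991, 0.002]
contact_force: [0.1, -0.3, 0.1]
grip_width: -0.005
```

View pics/s6.png

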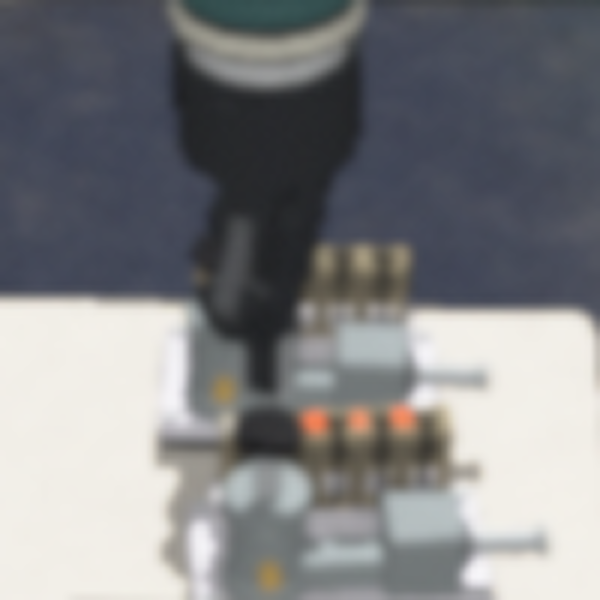

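The cap is now at (548,545), about 80 px out. The last gain was larger than the others, which fits the detent pop. I'll lift clear and check numerically.

```bash
python3 -m jog '[[[0,0,0.03],[0,0,0],1],[[0,0.02,0.04],[0,0,0],1],[[0,0.045,0.02],[0,0,0],1],[[0,0.045,0],[0,0,0],1],[[0,0.045,0],[0,0,0],1],[[0,0.045,0],[0,0,0],1],[[0,0.045,0],[0,0,0],1],[[0,0,0],[0,0,0],1]]'
python3 - <<'E'
from h import *
import cv2
a=env.capture("top")[180:255,270:370,::-1];b=env.capture("side")[130:210,250:330,::-1]
cv2.imwrite("pics/t7.png",cv2.resize(a,None,fx=8,fy=8,interpolation=cv2.INTER_CUBIC))
cv2.imwrite("pics/s7.png",cv2.resize(b,None,fx=7,fy=7,interpolation=cv2.INTER_CUBIC))
P=np.array([.5375,.065]);H=np.array([.466,.0562]);u=(P-H)/np.linalg.norm(P-H)
for off in (.028,.032):
    tip=P-u*(.036+.0625+off)
    for n,o,k in(("top",(270,180),8),("side",(250,130),7)):
        q=proj(n,[*tip,.036]);print(off,n,[(q[i]-o[i]+.45)*k for i in(0,1)])
E
```

```text
clock: 9.15
ee_pos: [0.5317, 0.3174, 0.2342]
tool_rot: [-0.014, 0.134, 0.991, 0.001]
contact_force: [0.1, -0.4, -0.3]
grip_width: -0.002
0.028 top [np.float64(205.4384078656495), np.float64(594.3236763125975)]
0.028 side [np.float64(487.97671226890657), np.float64(416.22931705096903)]
0.032 top [np.float64(207.13394967886651), np.float64(606.4246718537237)]
0.032 side [np.float64(498.0122275836395), np.float64(415.69819920483747)]
```

View pics/t7.png

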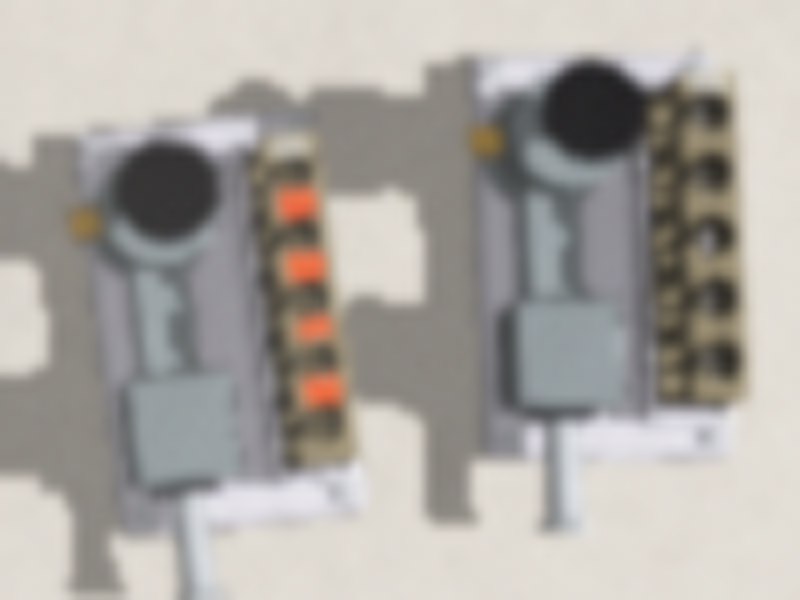

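View pics/s7.png

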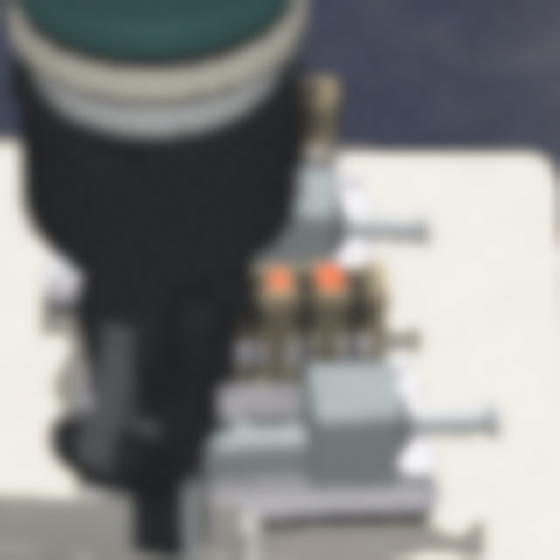

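In s7 the pin tip is at column 497 (predicted 498 for fully out, 488 for just before the detent). In t7 the target plunger head is back where it started (166,190), and the other stand and both carriers look unchanged. Handing in.

```bash
python3 - <<'E'
from bench import env
print(env.finish_job(), env.sense()['contact_force'])
E
```

```text
the job is handed in; nothing more can be done
the job is handed in; nothing more can be done
```

The sunk-pin stand was the left one. I pressed its plunger down to the stop four times with the closed fingertips, letting it spring back each time, and its indicator pin is now fully out. The highest force I read was about 37 N on the wrist, at the bottom of a stroke. I then moved the arm clear and handed the job in at about 9.3 s.

**Pin:** in the last side picture its tip is at pixel column 497. I predicted 498 for fully out and 488 for just short of the detent. The top view agrees, but my crop cut off the tip itself.

**Everything else:** the pumped plunger is back up, and the other stand and both carriers look unchanged. The contact force is near zero. I did not check the bottles, timer, tape, pen and tweezers in the final pictures, but the arm stayed well above the bench all the way.

No check failed. At the start, the detection networks mostly missed the sunk stand, so I located its plunger by eye in both cameras; the two positions agreed to about 2.5 mm.

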